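# Set and clamp the stage bracket, then bed the ceramic block against it

### The arm

A 6-joint arm with a two-finger parallel gripper is mounted at the origin on the work surface. World frame = base frame: x ahead of the robot, y to its left, z up, the work surface at z = 0. Lengths are in m, angles in rad, forces in N, time in s.
With the tool pointing down it reaches from about 0.3 to 0.775 m from the base axis. Payload 14.6 kg.
Tool frame: the origin (TCP) lies midway between the tips of the shut fingers; the grasp point (between the pads) lies behind it (bot.grasp_offset is the z of the grasp point in the tool frame, in m); z points along the fingers, y is the line along which they close (so a half turn about z gives the same grasp; the last joint's range is limited). The gripper opens to 94 mm and grips with 3 to 60 N. Pads are 16 mm wide; open, the fingers measure 119 mm over their backs; the gripper's body (75 mm by 177 mm) begins 78 mm behind the grasp point.
Start: joints at [1.213, 0.3, 1.521, -0, 1.321, -0.067], TCP at [0.158, 0.527, 0.205] pointing down, gripper open.
Joint ranges: [-3.03, 3.03], [-0.79, 2.21], [0.23, 2.52], [-1.04, 4.18], [0, 3.07], [-2.55, 2.55]. Speed limits (rad/s): [2.22, 2.22, 2.57, 3.14, 3.14, 3.14].

### API

Orientations are given as a unit quaternion [x, y, z, w].
In Python, from workcell import bot gives the robot as it stands.
- The arm moves only by the tool arm_command, never from a script. Its argument "moves" is a list of rows, each an object with "jaw": the closure in counts, from 0 (fully open) to 255 (shut); "dp": the shift along the tool's x, y, z in units of 40 mm (1.0 is 40 mm), a list of three; "roll": the turn about the tool's z in units of 6 degrees (1.0 is 6 degrees). A call has 1 to 8 rows; each row shifts and turns the commanded pose from where the row before left it, along the tool's axes as they then stand; what a row does not reach is not made up. A row lasts 1/8 s, in which the tool goes at most 62.5 mm and 10.7 degrees, less where a joint would pass 70% of its speed; a pose out of reach is approached as far as the arm can. A call is refused whole if a number of a shift passes 1 or a number of a turn 1, either way. A call with a gripper value outside its range is refused whole. The fingers move at their own pace and stop on an object; the grip force is fixed at half the most. Time passes only in rows, so rows that do not move let the fingers close. It gives the time, the measured TCP pose, the force, the opening and the grip force at its end, in the units of the state.
- bot.get_state(): the state, without advancing time (a new reading comes with each control period).
- bot.capture(name): name is "scene" or "side" or "wrist"; returns (picture, depth): 400x640x3 uint8, blue, green, red; 400x640 float32, m along the optical axis (not along the pixel's ray), 0 where there is no reading.
- bot.camera_params(name): a dict with "camera_matrix" (3x3 intrinsics, pixels), "rvec" (rotation vector, rad) and "tvec" (3), from world to camera coordinates, as OpenCV has them. Camera axes: x right, y down, z forward; pixel columns grow to the right and rows downward; lengths in m; the calibration is good to about 2 mm. A picture is of the moment at which its call begins: read the wrist's pose just before it. camera_params takes no time and is no camera call; for the wrist camera it gives the pose at the moment of the call.
- bot.job_done(): hands the job in; it is judged then, once.
Trained networks look in the newest picture that a camera, given by its name, has taken for a name from the list of things; names that differ only in an ending like _2 or _b are one class to them, and where a whole thing is asked for, a point or a joint stands for the part that bears it (a point fixed in the world has none). Each returns a list of dicts, best first, with "score" (0 to 1); they miss things now and then, are a little off and sometimes report something else, mostly with a low value. They report only what shows in the picture. A call takes as long as a camera call. They do not tell look-alikes from the thing itself.
- bot.boxes_of(camera, query): "box" ([centre column, centre row, width, height] in pixels, round what is visible of it).
- bot.outline_of(camera, query): "mask" (400x640 bool, what is visible of it) and "box" ([centre column, centre row, width, height] in pixels, round what is visible of it).
The state is a dict: "time_s": time; "joint_pos": joint angles; "qvel": joint speeds; "joint_efforts": joint torques, N m; "ee_pos": TCP position; "eef_rot": TCP orientation; "wrist_force": force on the tool from outside, world axes, zero at the start; "wrist_torque": the same for the moment, N m; "finger_gap": finger opening in m; "grip_force": force on a finger pad.
Only numpy, scipy, OpenCV 4.12 (cv2) and the standard library are available. Lean on these libraries where they do the work, as an engineer would, in place of code of your own. Each camera call takes 0.05 s, during which the arm holds its last target. There are 200 camera calls.

### The job

On the microscope stage, slide the angle bracket along its slots by its rib until its right-hand end is level with the index line, then swing its clamp lever clockwise to the stop to tighten it. Then take the long ceramic block from the slanted stand, lay it flat on the stage a few centimetres in front of the bracket, pointing at it, and slide it along the plate until its end face is in full contact with the bracket's face, midway along it. Let go, and leave everything else where it stands.

Things in the scene. Friction and masses are not known exactly. Their poses are not given: they have to be found in the camera images.
- stage: Fixed inspection microscope. Matt black stage plate 310 (x) by 340 (y) mm, its flat top 40 mm above the table; origin under the plate's centre on the table, x away from the operator towards the steel column, y left, z up. The column stands at x = 137 mm, y = 0.
- head_front (a point): Middle of the lower front edge of the microscope's cream camera head, which hangs 165 mm over the stage: 80 mm wide in y, reaching 110 mm from here to +x. A black lens ring (36 mm radius, 48 mm behind this point) hangs 8 mm lower; a focus knob 93 mm behind it stands out to 70 mm on the right. Nothing hangs over the plate in front of this edge. Axes as the stage's.
- bracket (a joint): Slide of the aluminium angle bracket along the stage's +y (left), 0 to 0.07 m. It runs straight on its two slotted holes, about 5 N to move, and stays where it is left.
- bracket_face (a point): Foot of the bracket's flat front face (the upright wall that looks to the operator, -x), midway along its length, on the stage top. Axes as the stage's. The wall is 200 mm long in y, 40 mm high, 10 mm thick, behind this point; the slotted flange behind it is 80 mm deep, 8 mm thick. The rib stands behind its middle.
- bracket_end (a point): Foot of the right-hand (-y) end of the bracket's front face: 100 mm to the right of bracket_face. This end is what is set to the mark. Axes as the stage's.
- rib_grip (a point): Grasp point on the bracket's upright rib, the handle to slide it by: 12 mm thick in y, 44 mm deep in x, top 16 mm above this point, which is at mid depth. The 40 mm wall stands in front: fingertips may go about 20 mm below this point. The head is overhead: lean the tool 30 to 40 degrees, fingers pointing down and away from the operator (+x of the stage), hand on the operator's side.
- mark_line (a point): The mark: white line, running in x, on a flat dark index plate (50 by 12 mm) lying on the graduated strip just in front of the bracket's right-hand part; this point is the line's end at the bracket's face, on the stage top. Axes as the stage's. The bracket's right-hand end belongs level with it in y. Flush with the plate: cannot be hit or moved.
- clamp (a joint): Clamp lever on the left stud. 0 is loose, 1.05 rad is the stop (tight, anything above 0.92 counts as tight). At 0 the lever points 125 degrees anticlockwise of stage x (left and towards the operator). Grows clockwise seen from above, so the post goes away from the operator; about 2 N at the post, stays where left.
- clamp_axis (a point): On the lever's vertical turning axis, level with clamp_post.
- clamp_post (a point): Middle of the upright round aluminium post at the lever's end: 16 mm in diameter, 90 mm from the axis, top 27 mm above this point (147 mm above the table), the top of the lever arm 16 mm below this point. Pinch it from above or push it; with the tool upright keep a wide hand lengthwise in stage x, for the camera head is beside it at the end of the swing.
- block_mid (a point): Centre of the long white ceramic block, 100 (its x) by 50 (its y) by 40 (its z) mm, about 0.5 kg. At the start it lies on the slanted stand, long way up the slope; its own z is then square to the slope.
- stand: Fixed grey slanted stand, footprint 120 by 40 mm, origin under its centre on the table. Its slope rises 35 degrees towards its own +x; a 15 mm high lip at the low end holds the block. The rest is 40 mm wide, so the 50 mm wide block overhangs it by 5 mm on both sides. The block comes off square to the slope.
- short_block: Short white ceramic block, 50 by 50 by 40 mm, standing at the stage's left front: leave. Origin under its centre.
- tip_box: Box of pipette tips, 83 by 83 by 61 mm: leave. Origin under its centre.
- flask: Clear flat flask with an orange cap, 147 by 75 by 34 mm: leave. Origin under it.
- bottle: Amber bottle, 68 mm in diameter, 150 mm high: leave. Origin under it.
- dishes: Stack of clear dishes, 90 mm in diameter, 45 mm high: leave. Origin under it.
- slide_tray: White divided tray, 160 by 100 by 30 mm: leave. Origin under it.
- driver: Screwdriver, 180 mm long: leave.
Not all that is in view belongs to the job. What is shaped like the part that bears block_mid but pink or yellow is not meant.

How it is judged:
On the way, in this order (a step that is already met when the one before it is completed fails the run):
1. the bracket's right-hand end stands level with the index line (within 3 mm), at rest, the clamp still loose (y of bracket_end in the frame of mark_line between -0.003 and 0.003 m and velocity of joint bracket between -0.003 and 0.003 m/s and value of joint clamp below 0.6 rad), for 0.2 s.
2. the clamp lever is tight with the bracket still at the line (y of bracket_end in the frame of mark_line between -0.003 and 0.003 m and value of joint clamp above 0.92 rad), for 0.2 s.
3. the long block lies flat on the stage in front of the bracket, 15 to 90 mm short of its face (z of block_mid in the frame of bracket_face between 0.016 and 0.023 m and angle between the z axis of block_mid and the z axis of bracket_face, either way round below 0.05 rad and x of block_mid in the frame of bracket_face between -0.14 and -0.065 m and y of block_mid in the frame of bracket_face between -0.06 and 0.06 m and angle between the x axis of block_mid and the x axis of bracket_face, either way round below 0.35 rad), for 0.2 s.
At the end, for the whole second after the job is handed in: The bracket's right-hand end is within 3 mm of the index line, the clamp lever beyond 0.92 rad, and the long block lies flat on the stage at rest, its end face on the bracket's face (gap under 2.5 mm, square within 0.04 rad), midway along it within 10 mm (all of step 2 and z of block_mid in the frame of bracket_face between 0.016 and 0.023 m and angle between the z axis of block_mid and the z axis of bracket_face, either way round below 0.05 rad and x of block_mid in the frame of bracket_face between -0.0525 and -0.0475 m and y of block_mid in the frame of bracket_face between -0.01 and 0.01 m and angle between the x axis of block_mid and the x axis of bracket_face, either way round below 0.04 rad); the robot touches nothing.
It fails at once if something else was disturbed (moved over 20 mm) (distance of any of short_block, tip_box, flask, bottle, dishes, slide_tray, driver from where it was at the start of the episode above 0.02 m).
It also fails if it takes over 72 s, if anything falls off the work surface, if the arm or the gripper's body presses on something with over 40 N, if the wrist force passes 120 N, or if a joint passes its speed limit or range.

## Working session

There is one attempt and no reset: what is moved stays moved. The work goes in short steps, Python scripts to look and compute and a tool call to move; the robot and the scene stay as the last step left them, time stands still between calls to the robot, and variables do not carry over. Pictures are saved under pics/ and viewed, at most 10 in all, crops included, and the job is handed in when it is done.

Besides the shell and the picture viewer there is one more tool, called after "Emit:" as name(argument=value, ...) on one line, values as JSON. arm_command: Moves the arm, as the interface text tells. Its arguments: {"type":"object","properties":{"moves":{"type":"array","items":{"type":"object","properties":{"jaw":{"type":"number"},"dp":{"type":"array","items":{"type":"number"}},"roll":{"type":"number"}}}}},"required":["moves"]}

```bash
ls; mkdir -p pics
cat > h.py <<'E'
import numpy as np, cv2
from scipy.spatial.transform import Rotation as R
from workcell import bot
def cam(n):
    p=bot.camera_params(n); K=np.array(p["camera_matrix"],float)
    Rm=cv2.Rodrigues(np.array(p["rvec"],float))[0]; return K,Rm,np.array(p["tvec"],float).ravel()
def pts(n,d,uv):
    K,Rm,t=cam(n); uv=np.atleast_2d(uv).astype(float); z=d[uv[:,1].astype(int),uv[:,0].astype(int)]
    c=np.c_[(uv[:,0]-K[0,2])/K[0,0]*z,(uv[:,1]-K[1,2])/K[1,1]*z,z]
    return (c-t)@Rm
def proj(n,P):
    K,Rm,t=cam(n); c=np.atleast_2d(P)@Rm.T+t; u=c@K.T; return u[:,:2]/u[:,2:]
def onplane(n,uv,z):
    K,Rm,t=cam(n); uv=np.atleast_2d(uv).astype(float)
    r=np.c_[(uv-[K[0,2],K[1,2]])/[K[0,0],K[1,1]],np.ones(len(uv))]@Rm; o=-t@Rm
    return o+r*((z-o[2])/r[:,2])[:,None]
E
python3 - <<'E'
from h import *
s=bot.get_state(); print(s['time_s'],s['ee_pos'],s['eef_rot'],bot.grasp_offset)
for c in ("scene","side"):
    im,d=bot.capture(c); cv2.imwrite(f"pics/{c}0.png",im); np.save(f"{c}0.npy",d)
    K,Rm,t=cam(c); print(c,(-t@Rm).round(3),Rm[2].round(3))
    for q in ("stage","bracket","clamp","rib_grip","block_mid","stand","mark_line","short_block"):
        try: r=bot.boxes_of(c,q)
        except Exception as e: print(q,e); continue
        print(c,q,[(np.round(x['box']).tolist(),round(x['score'],2)) for x in r[:4]])
E
```

```text
pics
0.0 [0.15760057 0.52665124 0.20487265] [ 1.44882696e-01  9.89448658e-01 -5.83899286e-04 -1.32345226e-04] -0.0188
scene [ 0.848 -0.708  1.311] [-0.253  0.425 -0.869]
scene stage [([367.0, 174.0, 126.0, 132.0], 0.92)]
scene bracket [([376.0, 188.0, 36.0, 58.0], 0.88)]
scene clamp [([377.0, 187.0, 38.0, 56.0], 0.7), ([393.0, 171.0, 7.0, 4.0], 0.35)]
scene rib_grip [([376.0, 186.0, 40.0, 59.0], 0.6)]
scene block_mid [([239.0, 218.0, 23.0, 39.0], 0.88), ([187.0, 353.0, 35.0, 38.0], 0.87), ([275.0, 245.0, 35.0, 21.0], 0.59), ([285.0, 257.0, 30.0, 20.0], 0.43)]
scene stand [([284.0, 256.0, 28.0, 22.0], 0.87)]
scene mark_line [([352.0, 194.0, 14.0, 10.0], 0.42)]
scene short_block [([350.0, 140.0, 14.0, 18.0], 0.66), ([377.0, 188.0, 42.0, 62.0], 0.45), ([334.0, 279.0, 44.0, 41.0], 0.31)]
side [ 0.151 -0.904  1.016] [ 0.27   0.627 -0.731]
side stage [([318.0, 149.0, 121.0, 152.0], 0.71), ([230.0, 128.0, 14.0, 33.0], 0.21)]
side bracket [([332.0, 175.0, 47.0, 38.0], 0.85)]
side clamp [([313.0, 146.0, 27.0, 25.0], 0.59)]
side rib_grip [([330.0, 176.0, 49.0, 36.0], 0.88)]
side block_mid [([371.0, 388.0, 42.0, 23.0], 0.97), ([271.0, 276.0, 33.0, 33.0], 0.9), ([324.0, 254.0, 35.0, 32.0], 0.6)]
side stand [([328.0, 257.0, 38.0, 34.0], 0.91)]
side mark_line [([326.0, 188.0, 11.0, 3.0], 0.51)]
side short_block [([275.0, 162.0, 21.0, 16.0], 0.79)]
```

Run:
```python
import cv2,numpy as np
a=cv2.imread('pics/scene0.png');b=cv2.imread('pics/side0.png')
a=cv2.resize(a[90:390,160:460],(600,600),interpolation=cv2.INTER_CUBIC)
b=cv2.resize(b[60:400,200:440],None,fx=2,fy=2,interpolation=cv2.INTER_CUBIC)
b=cv2.resize(b[:600],(480,600)) if 0 else b[:600]
# two pictures
cv2.imwrite('pics/s_crop.png',a);cv2.imwrite('pics/d_crop.png',b)
```

```text
(no output)
```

View pics/s_crop.png

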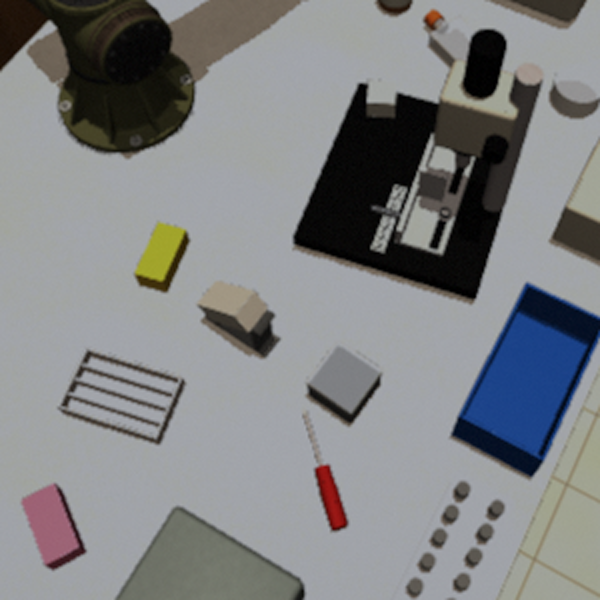

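View pics/d_crop.png

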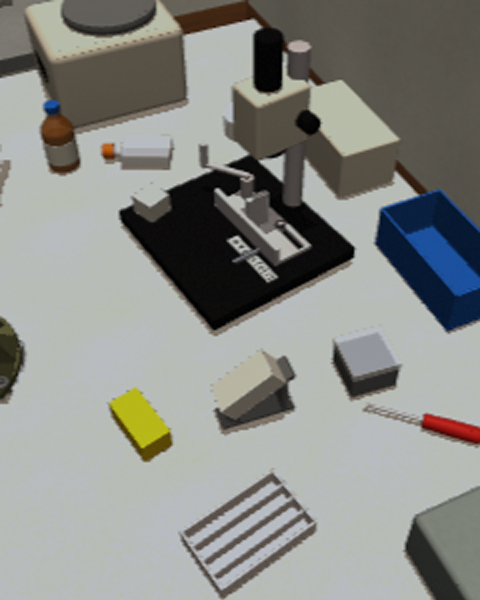

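The scene view (crop scale 2) shows what could be taken for the long block:
- White block on the slanted stand, at scene (278,242). This is the one I want.
- Yellow block at (241,217).
- Pink block at (187,353).
- Short white block on the stage, at (350,140).
- Grey tip box at (333,280).

The bracket is at about (376,188), with the graduated strip and mark at (352,195). Next I'll fit poses from depth.

```bash
cat > cloud.py <<'E'
from h import *
def cloud(n,im,d,uvbox=None):
    v,u=np.nonzero(d>0); P=pts(n,d,np.c_[u,v]); return P,im[v,u].astype(int),np.c_[u,v]
E
python3 - <<'E'
from cloud import *
for c in ("scene","side"):
    im=cv2.imread(f"pics/{c}0.png"); d=np.load(f"{c}0.npy"); P,C,UV=cloud(c,im,d)
    m=(C.max(1)<45)&(abs(P[:,2]-.04)<.012)
    M=np.zeros(d.shape,np.uint8); M[UV[m,1],UV[m,0]]=255
    n,l,s,_=cv2.connectedComponentsWithStats(M); k=1+np.argmax(s[1:,4]); sel=l[UV[:,1],UV[:,0]]==k
    Q=onplane(c,UV[sel],.04)[:,:2].astype(np.float32); r=cv2.minAreaRect(Q); print(c,'stage',np.round(r[0],4),np.round(r[1],4),r[2], 'z',np.median(P[sel,2]))
    print(cv2.boxPoints(r).round(3).tolist())
    # block
    bx={'scene':(275,245,35,21),'side':(324,254,35,32)}[c]
    m=(abs(UV[:,0]-bx[0])<bx[2]/2+4)&(abs(UV[:,1]-bx[1])<bx[3]/2+4)&(P[:,2]>.012)
    X=P[m]; print('blk n',m.sum(),X.min(0).round(3),X.max(0).round(3))
    W=m&(C.min(1)>110); print(' white',W.sum(),P[W].min(0).round(3),P[W].max(0).round(3),P[W].mean(0).round(3))
    # plane ransac on white
    X=P[W]; best=None; rng=np.random.default_rng(0)
    for _ in range(500):
        a,b,e=X[rng.choice(len(X),3,False)]; nn=np.cross(b-a,e-a); L=np.linalg.norm(nn)
        if L<1e-6: continue
        nn/=L; i=abs((X-a)@nn)<.0025
        if best is None or i.sum()>best.sum(): best=i
    Y=X[best]; nn=np.linalg.svd(Y-Y.mean(0))[2][2]; nn*=np.sign(nn[2]); print(' plane',best.sum(),nn.round(3),Y.mean(0).round(4),'tilt',np.degrees(np.arccos(nn[2])),'az',np.degrees(np.arctan2(nn[1],nn[0])))
E
```

```text
scene stage [0.5529 0.0649] [0.3048 0.3435] 10.011922836303711 z 0.040424526181311524
[[0.37299999594688416, 0.20800000429153442], [0.43299999833106995, -0.13099999725818634], [0.7329999804496765, -0.07800000160932541], [0.6729999780654907, 0.26100000739097595]]
blk n 689 [ 0.365 -0.316  0.012] [ 0.488 -0.26   0.12 ]
 white 448 [ 0.365 -0.313  0.05 ] [ 0.482 -0.26   0.12 ] [ 0.427 -0.287  0.094]
 plane 266 [-0.565  0.065  0.822] [ 0.4095 -0.2862  0.0905] tilt 34.67742426341155 az 173.42466578236926
side stage [0.5481 0.0643] [0.3133 0.3469] 9.907166481018066 z 0.04092629628704332
[[0.36399999260902405, 0.20800000429153442], [0.42399999499320984, -0.13300000131130219], [0.7319999933242798, -0.07999999821186066], [0.6729999780654907, 0.2619999945163727]]
blk n 875 [ 0.366 -0.316  0.012] [ 0.488 -0.255  0.12 ]
 white 506 [ 0.367 -0.313  0.057] [ 0.485 -0.255  0.12 ] [ 0.415 -0.286  0.091]
 plane 393 [-0.567  0.071  0.821] [ 0.4091 -0.2851  0.0896] tilt 34.84743824242079 az 172.9087754086319
```

```bash
cat >> h.py <<'E'
SC=np.array([.5505,.0645,0]); YAW=np.radians(10.0)
RS=R.from_euler('z',YAW).as_matrix()
def toS(P): return (np.atleast_2d(P)-SC)@RS
def toW(P): return np.atleast_2d(P)@RS.T+SC
def plan(target,yaw=None,s=None):
    """tool dp (units) and roll (units) to target TCP (world); yaw = wanted world angle of closing axis (mod 180)"""
    s=s or bot.get_state(); Rt=R.from_quat(s['eef_rot']).as_matrix(); d=Rt.T@(np.array(target)-s['ee_pos'])/.04
    y=np.degrees(np.arctan2(Rt[1,1],Rt[0,1])); r=None
    if yaw is not None: r=-(((yaw-y+90)%180)-90)/6   # tool z down
    print('tcp',np.round(s['ee_pos'],4),'S',(toS(s['ee_pos'])[0]*1000).round(1),'closing yaw',round(y,2),'dp',d.round(3),'roll',r,'q6',round(s['joint_pos'][5],2))
E
python3 - <<'E'
from cloud import *
s=bot.get_state();K,Rm,t=cam('wrist'); Rt=R.from_quat(s['eef_rot']).as_matrix(); print('wristcam in tool',(Rt.T@(-t@Rm-s['ee_pos'])).round(3),'axis',(Rt.T@Rm[2]).round(3),'xaxis',(Rt.T@Rm[0]).round(3),K[0,0])
plan(toW([-.11,-.03,.26])[0],100)
for c in ("scene","side"):
    im=cv2.imread(f"pics/{c}0.png"); d=np.load(f"{c}0.npy"); P,C,UV=cloud(c,im,d); S=toS(P)*1000
    ins=(abs(S[:,0])<160)&(abs(S[:,1])<175)
    for lo,hi in((45,60),(60,78),(76,84),(84,100),(100,115),(115,135),(135,155),(195,215),(215,300)):
        m=ins&(S[:,2]>lo)&(S[:,2]<hi)
        if m.sum()>3: print(c,lo,hi,m.sum(),'x',np.percentile(S[m,0],[2,50,98]).round(),'y',np.percentile(S[m,1],[2,50,98]).round())
    g=ins&(abs(S[:,2]-80)<4)&(S[:,1]<95); print('walltop y bins',[(int(b),int((g&(abs(S[:,1]-b)<5)).sum()),np.median(S[g&(abs(S[:,1]-b)<5),0]).round() if (g&(abs(S[:,1]-b)<5)).any() else 0) for b in range(-150,100,10)])
E
```

```text
wristcam in tool [ 0.074  0.001 -0.18 ] axis [-0.258  0.     0.966] xaxis [ 0.  1. -0.] 275.4921767406609
tcp [0.1577 0.5269 0.2054] S [-306.5  523.6  205.4] closing yaw 73.34 dp [-10.601 -10.163  -1.364] roll -4.443953497930155 q6 -0.07
scene 45 60 1093 x [-137.   39.  139.] y [-148.  -36.  118.]
scene 60 78 221 x [-117.   15.  149.] y [-119.   -5.  159.]
scene 76 84 320 x [-123.    6.  135.] y [-115.   57.  161.]
scene 84 100 100 x [-116.   40.  154.] y [-83. -11. 149.]
scene 100 115 72 x [ 14.  55. 152.] y [-27. -23.  -1.]
scene 115 135 99 x [ 14.  51. 155.] y [-27. -16.   2.]
scene 135 155 47 x [119. 139. 154.] y [-13.  -8.   2.]
scene 195 215 53 x [ 38.  95. 154.] y [-34. -26.  -1.]
scene 215 300 824 x [ 31.  94. 154.] y [-63. -33.  -2.]
walltop y bins [(-150, 0, 0), (-140, 0, 0), (-130, 0, 0), (-120, 7, np.float64(12.0)), (-110, 7, np.float64(10.0)), (-100, 8, np.float64(10.0)), (-90, 6, np.float64(11.0)), (-80, 8, np.float64(11.0)), (-70, 7, np.float64(11.0)), (-60, 8, np.float64(10.0)), (-50, 9, np.float64(10.0)), (-40, 6, np.float64(11.0)), (-30, 20, np.float64(20.0)), (-20,
[... 761 characters left out ...]
e 215 300 841 x [ 27.  60. 130.] y [-62. -31.  39.]
walltop y bins [(-150, 0, 0), (-140, 0, 0), (-130, 0, 0), (-120, 4, np.float64(11.0)), (-110, 7, np.float64(10.0)), (-100, 5, np.float64(8.0)), (-90, 5, np.float64(9.0)), (-80, 9, np.float64(11.0)), (-70, 6, np.float64(11.0)), (-60, 7, np.float64(11.0)), (-50, 3, np.float64(9.0)), (-40, 9, np.float64(10.0)), (-30, 15, np.float64(23.0)), (-20, 12, np.float64(33.0)), (-10, 13, np.float64(12.0)), (0, 9, np.float64(12.0)), (10, 6, np.float64(15.0)), (20, 9, np.float64(10.0)), (30, 4, np.float64(9.0)), (40, 5, np.float64(7.0)), (50, 11, np.float64(60.0)), (60, 10, np.float64(36.0)), (70, 7, np.float64(9.0)), (80, 1, np.float64(6.0)), (90, 0, 0)]
```

Emit:
arm_command(moves=[{"dp": [0, 0, -1], "jaw": 0}, {"dp": [-0.9, -0.9, -0.36]}, {"dp": [-0.9, -0.9, 0]}, {"dp": [-0.9, -0.9, 0]}, {"dp": [-0.9, -0.9, 0]}, {"dp": [-0.9, -0.9, 0]}, {"dp": [-0.9, -0.9, 0]}, {"dp": [-0.9, -0.9, 0]}])

```text
$.moves[0]: bad value
```

Emit:
arm_command(moves=[{"dp": [-0.9, -0.9, 0], "jaw": 0}, {"dp": [-0.9, -0.9, 0]}, {"dp": [-0.9, -0.9, 0]}, {"dp": [-0.7, -0.26, 0], "roll": -0.44}, {"roll": -1}, {"roll": -1}, {"roll": -1}, {"roll": -1}])

```text
$.moves[0]: bad value
```

Run:
```python
from cloud import *
for c,uv in(('scene',(352,194)),('side',(326,188))): print(c,'mark',(toS(onplane(c,uv,.04))*1000).round(1))
plan(toW([-.11,-.03,.26])[0],100)
im,d=bot.capture('wrist'); cv2.imwrite('pics/w1.png',im); np.save('w1.npy',d)
for q in ("bracket","clamp_post","rib_grip","mark_line","short_block"):
    r=bot.boxes_of('wrist',q); print(q,[(np.round(x['box']).tolist(),round(x['score'],2)) for x in r[:3]])
```

```text
scene mark [[-27.6 -64.3  40. ]]
side mark [[-10.6 -75.   40. ]]
tcp [0.1577 0.5269 0.2054] S [-306.5  523.6  205.4] closing yaw 73.34 dp [-10.601 -10.163  -1.364] roll -4.443953497930155 q6 -0.07
bracket []
clamp_post []
rib_grip []
mark_line []
short_block []
```

View pics/w1.png

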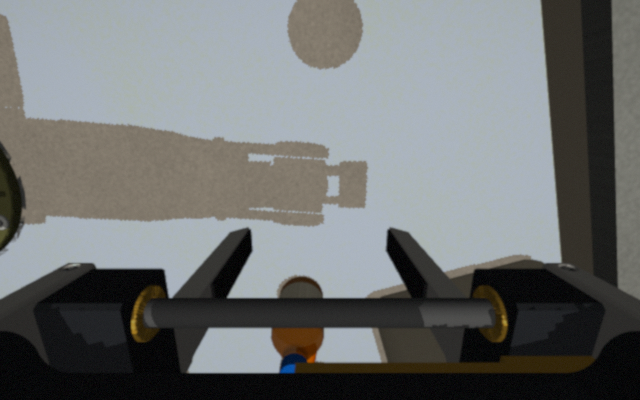

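Each row needs every field. The picture shows only the table and the bottle at about (300,320), with the fingers along the bottom edge. So the camera sits on the tool's +x side, and I'll turn that side towards the stage.

Emit:
arm_command(moves=[{"dp": [0, 0, -1], "roll": 0, "jaw": 0}, {"dp": [-0.9, -0.9, -0.36], "roll": 0, "jaw": 0}, {"dp": [-0.9, -0.9, 0], "roll": 0, "jaw": 0}, {"dp": [-0.9, -0.9, 0], "roll": 0, "jaw": 0}, {"dp": [-0.9, -0.9, 0], "roll": 0, "jaw": 0}, {"dp": [-0.9, -0.9, 0], "roll": 0, "jaw": 0}, {"dp": [-0.9, -0.9, 0], "roll": 0, "jaw": 0}, {"dp": [-0.9, -0.9, 0], "roll": 0, "jaw": 0}])

```text
time_s: 2.2
ee_pos: [0.3273, 0.2117, 0.2601]
eef_rot: [0.145, 0.989, 0.0, 0.0]
wrist_force: [0.6, -0.3, 0.4]
finger_gap: 0.0938
grip_force: 0.0
```

Emit:
arm_command(moves=[{"dp": [-0.9, -0.9, 0], "roll": 0, "jaw": 0}, {"dp": [-0.9, -0.9, 0], "roll": 0, "jaw": 0}, {"dp": [-0.9, -0.9, 0], "roll": 0, "jaw": 0}, {"dp": [-0.7, -0.26, 0], "roll": 0, "jaw": 0}, {"dp": [-0.9, -0.9, 0], "roll": 1, "jaw": 0}, {"dp": [0, 0, 0], "roll": 1, "jaw": 0}, {"dp": [0, 0, 0], "roll": 1, "jaw": 0}, {"dp": [0, 0, 0], "roll": 1, "jaw": 0}])

```text
time_s: 3.2
ee_pos: [0.4474, 0.0159, 0.2598]
eef_rot: [0.349, 0.937, 0.0, -0.0]
wrist_force: [0.2, -0.1, -0.6]
finger_gap: 0.0938
grip_force: 0.0
```

Emit:
arm_command(moves=[{"dp": [0, 0, 0], "roll": 1, "jaw": 0}, {"dp": [0, 0, 0], "roll": 1, "jaw": 0}, {"dp": [0, 0, 0], "roll": 1, "jaw": 0}, {"dp": [0, 0, 0], "roll": 1, "jaw": 0}, {"dp": [0, 0, 0], "roll": 1, "jaw": 0}, {"dp": [0, 0, 0], "roll": 1, "jaw": 0}, {"dp": [0, 0, 0], "roll": 1, "jaw": 0}, {"dp": [0, 0, 0], "roll": 1, "jaw": 0}])

```text
time_s: 4.2
ee_pos: [0.4473, 0.016, 0.2599]
eef_rot: [0.7, 0.714, 0.0, 0.0]
wrist_force: [-0.3, 1.5, -0.2]
finger_gap: 0.0943
grip_force: 0.0
```

Emit:
arm_command(moves=[{"dp": [0, 0, 0], "roll": 1, "jaw": 0}, {"dp": [0, 0, 0], "roll": 1, "jaw": 0}, {"dp": [0, 0, 0], "roll": 1, "jaw": 0}, {"dp": [0, 0, 0], "roll": 1, "jaw": 0}, {"dp": [0, 0, 0], "roll": 1, "jaw": 0}, {"dp": [0, 0, 0], "roll": 1, "jaw": 0}, {"dp": [0, 0, 0], "roll": 1, "jaw": 0}, {"dp": [0, 0, 0], "roll": 1, "jaw": 0}])

```text
time_s: 5.2
ee_pos: [0.4474, 0.016, 0.2599]
eef_rot: [0.93, 0.368, 0.0, 0.0]
wrist_force: [-0.2, 1.0, -0.0]
finger_gap: 0.0941
grip_force: 0.0
```

Emit:
arm_command(moves=[{"dp": [0, 0, 0], "roll": 1, "jaw": 0}, {"dp": [0, 0, 0], "roll": 1, "jaw": 0}, {"dp": [0, 0, 0], "roll": 1, "jaw": 0}, {"dp": [0, 0, 0], "roll": 1, "jaw": 0}, {"dp": [0, 0, 0], "roll": 1, "jaw": 0}, {"dp": [0, 0, 0], "roll": 0.55, "jaw": 0}, {"dp": [0, 0, 0], "roll": 0, "jaw": 0}])

```text
time_s: 6.08
ee_pos: [0.4474, 0.016, 0.2599]
eef_rot: [0.996, 0.088, 0.0, 0.0]
wrist_force: [0.0, -0.6, -0.2]
finger_gap: 0.094
grip_force: 0.0
```

Run:
```python
from cloud import *
plan(toW([-.11,-.03,.26])[0],100); print(bot.get_state()['time_s'])
im,d=bot.capture('wrist'); cv2.imwrite('pics/w2.png',im); np.save('w2.npy',d)
for q in ("bracket","clamp","rib_grip","mark_line","short_block"):
    r=bot.boxes_of('wrist',q); print(q,[(np.round(x['box']).tolist(),round(x['score'],2)) for x in r[:3]])
np.save('w2cam.npy',np.array([bot.camera_params('wrist')],dtype=object),allow_pickle=True)
```

```text
tcp [0.4474 0.016  0.2599] S [-110.   -29.9  259.9] closing yaw -79.94 dp [-0.     0.003 -0.002] roll 0.010335326234326203 q6 1.35
6.075
bracket [([309.0, 64.0, 166.0, 74.0], 0.77)]
clamp [([196.0, 58.0, 119.0, 45.0], 0.77)]
rib_grip [([311.0, 64.0, 162.0, 69.0], 0.91), ([33.0, 217.0, 64.0, 56.0], 0.49)]
mark_line [([347.0, 117.0, 11.0, 39.0], 0.81), ([596.0, 266.0, 80.0, 46.0], 0.74)]
short_block [([198.0, 179.0, 57.0, 46.0], 0.97)]
```

View pics/w2.png

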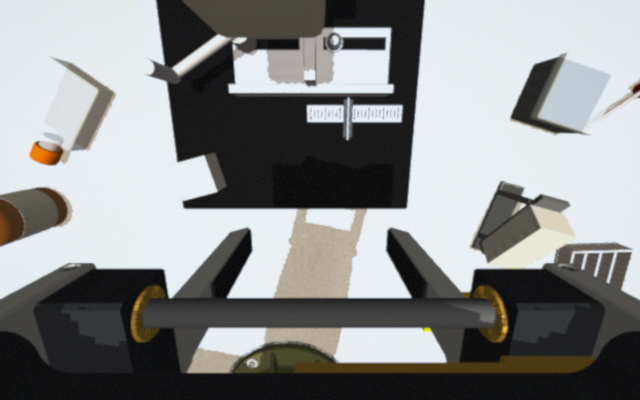

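The wrist view is clear:
- **Bracket:** the wall runs over columns 228–394 at rows 85–95, with the rib at (310,70).
- **Mark:** the line is at (348,118) on the graduated strip.
- **Clamp:** the post top is at (155,68) and the axis about (240,42).
- **Blocks:** the white block on its stand is at (530,230) and the short block at (198,178).

Next I'll work out the numbers.

Run:
```python
from cloud import *
im=cv2.imread('pics/w2.png'); d=np.load('w2.npy'); P,C,UV=cloud('wrist',im,d); S=toS(P)*1000
f=lambda uv,z:(toS(onplane('wrist',uv,z))*1000).round(1).tolist()
# subpixel mark line
g=im[:,:,1].astype(int)
print('mark row prof',g[128,338:360],g[135,338:360]); print('wall row',g[88,386:402],g[91,386:402],g[88,222:236])
print('mark',f([(348,100),(348,135)],.041)); print('wall top R',f([(394,86),(394,94)],.08),'L',f([(228,86),(228,94)],.08))
M=(C.max(1)<60)&(abs(S[:,2]-40)<6)
# plate edges
for r in (120,160,190):
    print('row',r,[ (k,int(v)) for k,v in enumerate(np.diff(g[r])) if abs(v)>60 and (150<k<190 or 390<k<430)])
print('col front',[(c,[(k,int(v)) for k,v in enumerate(np.diff(g[:,c])) if abs(v)>60 and 195<k<215]) for c in (250,300,380)])
r=bot.outline_of('wrist','clamp')[0]['mask']; k=r[UV[:,1],UV[:,0]]; Q=S[k]
print('clamp z hist',np.histogram(Q[:,2],[0,60,80,90,100,110,120,130,140,150,160,300]))
t=Q[(Q[:,2]>138)&(Q[:,2]<152)]; print('posttop',len(t),np.median(t,0).round(1),t.min(0).round(),t.max(0).round())
L=Q[(Q[:,2]>92)&(Q[:,2]<112)]; print('lever',np.median(L,0).round(1),L.min(0).round(),L.max(0).round())
# anything in the pusher path right of plate
for c in('scene','side'):
    i2=cv2.imread(f"pics/{c}0.png"); P2,_,_=cloud(c,i2,np.load(f"{c}0.npy")); S2=toS(P2)*1000
    m=(S2[:,0]>-60)&(S2[:,0]<130)&(S2[:,1]<-160)&(S2[:,1]>-330)&(S2[:,2]>45); print(c,'obst',m.sum(),S2[m].min(0).round() if m.any() else '',S2[m].max(0).round() if m.any() else '')
```

```text
mark row prof [ 27  23  24  29  42  73  96 110 154 202 175 124 101  85  58  30  29  23
  27  27  25  24] [ 23  26  25  24  45  85  99 108 152 199 167 116  99  82  57  31  26  25
  28  25  27  25]
wall row [240 239 240 239 239 238 226 159  73  30  28  25  26  26  28  25] [237 236 236 236 236 232 197 124  55  28  27  28  28  29  25  24] [ 24  22  23  19  23  52 129 212 235 239 239 239 240 239]
mark [[3.8, -69.2, 41.0], [-42.5, -70.5, 41.0]]
wall top R [[16.2, -120.7, 80.0], [7.1, -121.4, 80.0]] L [[15.9, 80.9, 80.0], [6.8, 81.7, 80.0]]
row 120 [(171, -79), (400, -66), (401, -85), (413, 80), (414, 74)]
row 160 [(176, -77), (177, -62), (409, 81), (410, 91)]
row 190 [(407, 82), (408, 74)]
col front [(250, [(207, 71), (208, 79)]), (300, []), (380, [(207, 72), (208, 79)])]
clamp z hist (array([ 74, 113,  50, 190, 769,  71,  80,  87, 274,   0,  25]), array([  0,  60,  80,  90, 100, 110, 120, 130, 140, 150, 160, 300]))
posttop 291 [ 23.4 136.5 147.1] [ 16. 130. 138.] [ 31. 146. 150.]
lever [ 44.8 102.  103.3] [16. 52. 92.] [ 65. 139. 112.]
scene obst 39 [ -25. -329.   45.] [ 109. -161.   65.]
side obst 35 [ -27. -330.   45.] [  95. -161.   65.]
```

Run:
```python
from cloud import *
im=cv2.imread('pics/w2.png'); g=cv2.GaussianBlur(im[:,:,1],(3,3),0).astype(float)
def edge(p,lv=130,lo=0):
    i=np.nonzero((p[:-1]-lv)*(p[1:]-lv)<0)[0]; return [lo+k+(p[k]-lv)/(p[k]-p[k+1]) for k in i]
f=lambda uv,z:(toS(onplane('wrist',uv,z))*1000)
cols=np.r_[235:300,320:340,355:390]; e=[]
for c in cols:
    x=edge(g[88:102,c],130,88); 
    if x: e.append((c,x[0]))
Q=f(e,.08); k=np.polyfit(Q[:,1],Q[:,0],1); r=Q[:,0]-np.polyval(k,Q[:,1]); k=np.polyfit(Q[abs(r)<1.5,1],Q[abs(r)<1.5,0],1); print('wall front top edge x at y0, slope deg',k[1],np.degrees(np.arctan(k[0])),abs(r).mean())
print('wall R',f([(edge(g[r,386:402],130,386)[-1],r) for r in (87,88,89,90,91)],.08).round(1).tolist())
print('wall L',f([(edge(g[r,222:236],130,222)[0],r) for r in (87,88,89,90,91)],.08).round(1).tolist())
print('mark',f([((g[r,344:352]*np.arange(344,352)).sum()/g[r,344:352].sum(),r) for r in (100,126,130,134)],.041).round(1).tolist())
print('plate R',f([(edge(g[r,395:425],130,395)[-1],r) for r in (60,100,130,160,190)],.04).round(1).tolist())
E2=[(c,edge(g[200:214,c],130,200)[-1]) for c in (230,250,280,370,390)]
print('plate front',f(E2,.04).round(1).tolist())
print('plate L',f([(edge(g[r,155:190],130,155)[0],r) for r in (110,130,150)],.04).round(1).tolist())
print('axis',f([(235,40),(240,42)],.104).round(1).tolist(), 'tipbox', toS(onplane('wrist',(585,90),.061))*1000)
plan(toW([.010,-.190,.15])[0],100); plan(toW([.010,-.190,.069])[0],100)
```

```text
wall front top edge x at y0, slope deg 8.011037900108896 -0.05473105704493215 0.023487536349711714
wall R [[15.1, -120.1, 80.0], [13.9, -120.1, 80.0], [12.8, -120.0, 80.0], [11.7, -119.9, 80.0], [10.5, -119.8, 80.0]]Traceback (most recent call last):
  File "<stdin>", line 12, in <module>
IndexError: list index out of range
```

Run:
```python
from cloud import *
im=cv2.imread('pics/w2.png'); g=cv2.GaussianBlur(im[:,:,1],(3,3),0).astype(float)
f=lambda uv,z:(toS(onplane('wrist',uv,z))*1000)
def edge(p,lo,lv=130):
    i=np.nonzero((p[:-1]-lv)*(p[1:]-lv)<0)[0]; return [lo+k+(p[k]-lv)/(p[k]-p[k+1]) for k in i] or [np.nan]
print('wall L',f([(edge(g[r,222:240],222)[0],r) for r in (88,90)],.08).round(1).tolist())
for r in (100,126,130,134):
    w=g[r,344:352]-90; w[w<0]=0; print('mark',f([((w*np.arange(344,352)).sum()/w.sum(),r)],.041).round(1).tolist())
print('plate R',f([(edge(g[r,404:430],404)[-1],r) for r in (60,130,160,190)],.04).round(1).tolist())
print('plate front',f([(c,edge(g[200:214,c],200)[-1]) for c in (230,250,370,390)],.04).round(1).tolist())
print('axis',f([(235,40),(240,42)],.104).round(1).tolist(), 'tipbox', f([(585,90)],.061))
plan(toW([.010,-.190,.15])[0],100); plan(toW([.010,-.190,.069])[0],100)
```

```text
wall L [[nan, nan, nan], [11.4, 81.1, 80.0]]
mark [[3.8, -69.3, 41.0]]
mark [[-30.4, -69.4, 41.0]]
mark [[-35.8, -69.3, 41.0]]
mark [[-41.2, -69.3, 41.0]]
plate R [[53.7, -161.6, 40.0], [-35.6, -161.7, 40.0], [-77.5, -161.4, 40.0], [-121.8, -161.7, 40.0]]
plate front [[-150.0, 104.5, 40.0], [-150.0, 74.3, 40.0], [-149.7, -107.0, 40.0], [-149.7, -137.2, 40.0]]
axis [[59.3, 62.0, 104.0], [57.3, 56.7, 104.0]] tipbox [[  14.40205247 -370.8969477    61.        ]]
tcp [0.4474 0.016  0.2598] S [-110.   -29.8  259.8] closing yaw -79.93 dp [2.995 4.008 2.745] roll 0.01131277015855403 q6 1.35
tcp [0.4474 0.016  0.2598] S [-110.   -29.8  259.8] closing yaw -79.93 dp [2.995 4.008 4.77 ] roll 0.01131277015855403 q6 1.35
```

Emit:
arm_command(moves=[{"dp": [0, 1, 0.8], "roll": 0, "jaw": 0}, {"dp": [0, 1, 0.8], "roll": 0, "jaw": 0}, {"dp": [0, 1, 0.8], "roll": 0, "jaw": 0}, {"dp": [0.4, 1, 0.4], "roll": 0, "jaw": 0}, {"dp": [1, 0, 0.5], "roll": 0, "jaw": 0}, {"dp": [1, 0, 0.8], "roll": 0, "jaw": 0}, {"dp": [0.62, 0, 0.6], "roll": 0, "jaw": 0}, {"dp": [0, 0, 0], "roll": 0, "jaw": 0}])

```text
time_s: 7.42
ee_pos: [0.594, -0.1199, 0.0694]
eef_rot: [0.996, 0.088, -0.002, -0.001]
wrist_force: [-0.5, 0.4, 0.8]
finger_gap: 0.0939
grip_force: 0.0
```

Run:
```python
from h import *
plan(toW([.012,-.190,.064])[0],100); s=bot.get_state(); print(s['time_s'],s['wrist_force'])
```

```text
tcp [ 0.594  -0.1199  0.0694] S [  10.8 -189.1   69.4] closing yaw -79.9 dp [0.031 0.022 0.136] roll 0.016519740627027584 q6 1.13
7.425 [-0.53070798  0.37574938  0.82964405]
```

The straight push would leave almost no room beside the head. Turning the hand 24° gives about 7 mm of clearance at the head and keeps the camera away from it.

Emit:
arm_command(moves=[{"dp": [-0.4, 0, 0], "roll": 0, "jaw": 0}, {"dp": [0, 0, 0.1], "roll": 1, "jaw": 0}, {"dp": [0, 0, 0], "roll": 1, "jaw": 0}, {"dp": [0, 0, 0], "roll": 1, "jaw": 0}, {"dp": [0, 0, 0], "roll": 1, "jaw": 0}, {"dp": [-0.08, -0.18, 0], "roll": 0, "jaw": 0}, {"dp": [-0.04, -0.09, 0], "roll": 0, "jaw": 0}, {"dp": [0, 0, 0], "roll": 0, "jaw": 0}])

```text
time_s: 8.43
ee_pos: [0.5763, -0.1113, 0.0682]
eef_rot: [0.993, -0.121, 0.0, 0.0]
wrist_force: [-0.4, -0.4, 0.1]
finger_gap: 0.0939
grip_force: 0.0
```

Emit:
arm_command(moves=[{"dp": [-0.06, -0.13, 0], "roll": 0, "jaw": 0}, {"dp": [-0.06, -0.13, 0], "roll": 0, "jaw": 0}, {"dp": [-0.06, -0.13, 0], "roll": 0, "jaw": 0}, {"dp": [-0.06, -0.13, 0], "roll": 0, "jaw": 0}, {"dp": [-0.06, -0.13, 0], "roll": 0, "jaw": 0}, {"dp": [0, 0, 0], "roll": 0, "jaw": 0}])

```text
time_s: 9.18
ee_pos: [0.5713, -0.0836, 0.0681]
eef_rot: [0.993, -0.121, 0.0, 0.0]
wrist_force: [1.0, -1.6, 1.3]
finger_gap: 0.0939
grip_force: 1.4
```

Run:
```python
from h import *
plan(toW([-.005,-.127,.064])[0],-104); s=bot.get_state(); print(s['time_s'],toS(s['wrist_force']+SC))
im,d=bot.capture('wrist'); cv2.imwrite('pics/w3.png',im); np.save('w3.npy',d)
for q in ("bracket","mark_line"):
    r=bot.boxes_of('wrist',q); print(q,[(np.round(x['box']).tolist(),round(x['score'],2)) for x in r[:3]])
```

```text
tcp [ 0.5713 -0.0836  0.0681] S [  -5.3 -149.5   68.1] closing yaw -103.93 dp [-0.222 -0.517  0.102] roll 0.01112419566887013 q6 1.61
9.175 [[ 0.68755614 -1.74374123  1.25033827]]
bracket [([121.0, 223.0, 242.0, 153.0], 0.84)]
mark_line [([243.0, 286.0, 20.0, 24.0], 0.68)]
```

View pics/w3.png

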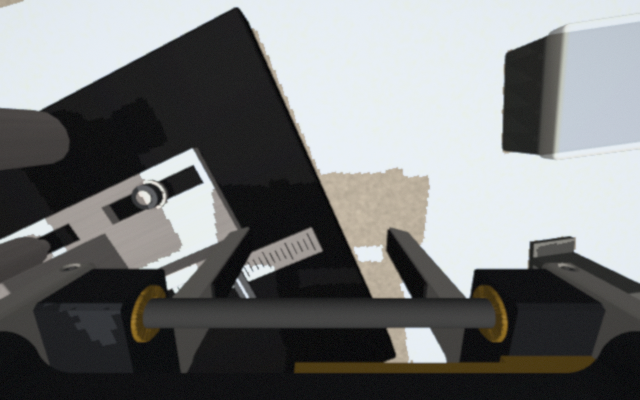

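The finger is at the bracket's end. The flange's end edge shows from (197,150) to (240,222), and the mark line at about (247,288). I'll measure both in this view.

```bash
cat > ends.py <<'E'
from cloud import *
import sys
def ends(name):
    im=cv2.imread(name); g=cv2.GaussianBlur(im[:,:,1],(3,3),0).astype(float)
    f=lambda uv,z:(toS(onplane('wrist',uv,z))*1000)
    # scan at stage x positions along y for flange end (z=.048)
    out=[]
    for x in range(45,100,5):
        ys=np.arange(-135,-55,.25); uv=proj('wrist',toW(np.c_[np.full(len(ys),x),ys,np.full(len(ys),48.)]/1000)).astype(np.float32)
        p=cv2.remap(g.astype(np.float32),uv[:,0].reshape(1,-1),uv[:,1].reshape(1,-1),1)[0]
        k=np.argmax(np.diff(p)); out.append((x,round(ys[k],1),round(float(np.diff(p).max()))))
    m=[]
    for x in range(-45,5,5):
        ys=np.arange(-80,-58,.25); uv=proj('wrist',toW(np.c_[np.full(len(ys),x),ys,np.full(len(ys),41.)]/1000)).astype(np.float32)
        p=cv2.remap(g.astype(np.float32),uv[:,0].reshape(1,-1),uv[:,1].reshape(1,-1),1)[0]
        m.append((x,ys[np.argmax(p)],round(float(p.max())),uv[44].round().tolist()))
    print('end',out);print('mark',m)
ends(sys.argv[1])
E
python3 ends.py pics/w3.png
```

```text
end [(45, np.float64(-84.0), 10), (50, np.float64(-86.2), 10), (55, np.float64(-91.8), 9), (60, np.float64(-92.0), 20), (65, np.float64(-92.0), 17), (70, np.float64(-92.0), 18), (75, np.float64(-92.2), 17), (80, np.float64(-92.0), 20), (85, np.float64(-92.2), 19), (90, np.float64(-91.8), 5), (95, np.float64(-121.8), 0)]
mark [(-45, np.float64(-58.25), 56, [253.0, 303.0]), (-40, np.float64(-71.75), 77, [250.0, 298.0]), (-35, np.float64(-67.25), 208, [247.0, 293.0]), (-30, np.float64(-67.25), 209, [245.0, 289.0]), (-25, np.float64(-67.25), 209, [242.0, 284.0]), (-20, np.float64(-80.0), 232, [239.0, 279.0]), (-15, np.float64(-80.0), 233, [236.0, 274.0]), (-10, np.float64(-80.0), 138, [233.0, 269.0]), (-5, np.float64(-58.25), 67, [230.0, 264.0]), (0, np.float64(-60.75), 81, [228.0, 259.0])]
```

Emit:
arm_command(moves=[{"dp": [-0.05, -0.11, 0], "roll": 0, "jaw": 0}, {"dp": [-0.05, -0.11, 0], "roll": 0, "jaw": 0}, {"dp": [-0.05, -0.11, 0], "roll": 0, "jaw": 0}, {"dp": [-0.05, -0.11, 0], "roll": 0, "jaw": 0}, {"dp": [0, 0, 0], "roll": 0, "jaw": 0}])

```text
time_s: 9.95
ee_pos: [0.5677, -0.0645, 0.068]
eef_rot: [0.993, -0.121, 0.0, 0.0]
wrist_force: [2.7, -2.7, 1.5]
finger_gap: 0.0939
grip_force: 1.5
```

```bash
python3 - <<'E'
from h import *
plan(toW([-.005,-.127,.064])[0],-104); s=bot.get_state(); print(s['time_s'],toS(s['wrist_force']+SC))
im,d=bot.capture('wrist'); cv2.imwrite('pics/w4.png',im)
E
python3 ends.py pics/w4.png
```

```text
tcp [ 0.5677 -0.0645  0.068 ] S [  -5.4 -130.1   68. ] closing yaw -103.95 dp [-0.021 -0.075  0.1  ] roll 0.0076552926962823635 q6 1.64
9.95 [[ 2.19763029 -3.16562072  1.46598024]]
end [(45, np.float64(-72.0), 8), (50, np.float64(-67.0), 10), (55, np.float64(-70.0), 10), (60, np.float64(-72.5), 19), (65, np.float64(-72.2), 18), (70, np.float64(-72.5), 18), (75, np.float64(-57.0), 19), (80, np.float64(-72.8), 19), (85, np.float64(-72.2), 18), (90, np.float64(-72.2), 4), (95, np.float64(-108.5), 1)]
mark [(-45, np.float64(-67.25), 208, [273.0, 294.0]), (-40, np.float64(-67.75), 209, [270.0, 290.0]), (-35, np.float64(-67.25), 210, [268.0, 285.0]), (-30, np.float64(-67.5), 208, [265.0, 280.0]), (-25, np.float64(-67.5), 211, [262.0, 275.0]), (-20, np.float64(-60.0), 232, [260.0, 270.0]), (-15, np.float64(-59.75), 233, [257.0, 265.0]), (-10, np.float64(-80.0), 154, [254.0, 260.0]), (-5, np.float64(-80.0), 159, [251.0, 255.0]), (0, np.float64(-73.25), 43, [248.0, 250.0])]
```

Emit:
arm_command(moves=[{"dp": [-0.02, -0.04, 0], "roll": 0, "jaw": 0}, {"dp": [-0.015, -0.038, 0], "roll": 0, "jaw": 0}, {"dp": [0, 0, 0], "roll": 0, "jaw": 0}, {"dp": [0, 0, 0], "roll": 0, "jaw": 0}, {"dp": [0.1, 0.23, 0], "roll": 0, "jaw": 0}, {"dp": [0.4, 0.9, 0], "roll": 0, "jaw": 0}, {"dp": [0, 0.5, -1], "roll": -1, "jaw": 0}, {"dp": [-0.5, 0, -1], "roll": -1, "jaw": 0}])

```text
time_s: 11.0
ee_pos: [0.5501, -0.1279, 0.148]
eef_rot: [1.0, -0.016, -0.001, -0.0]
wrist_force: [0.3, -0.1, -0.0]
finger_gap: 0.0941
grip_force: 0.0
```

Emit:
arm_command(moves=[{"dp": [-1, 0, -1], "roll": -1, "jaw": 0}, {"dp": [-1, -1, -1], "roll": -1, "jaw": 0}, {"dp": [0, -1, 0], "roll": 0, "jaw": 0}, {"dp": [0, -0.3, 0], "roll": 0, "jaw": 0}, {"dp": [0, 0, 0], "roll": 0, "jaw": 0}])

```text
time_s: 11.62
ee_pos: [0.4632, -0.0404, 0.2236]
eef_rot: [0.996, 0.088, -0.0, -0.0]
wrist_force: [0.1, -0.9, -0.6]
finger_gap: 0.094
grip_force: 0.0
```

Run:
```python
from h import *
plan(toW([-.09,-.07,.21])[0],100); s=bot.get_state(); print(s['time_s'])
im,d=bot.capture('wrist'); cv2.imwrite('pics/w5.png',im); np.save('w5.npy',d)
g=cv2.GaussianBlur(im[:,:,1],(3,3),0).astype(np.float32)
def prof(x,z,ys):
    uv=proj('wrist',toW(np.c_[np.full(len(ys),x),ys,np.full(len(ys),z)]/1000)).astype(np.float32)
    return cv2.remap(g,uv[:,0].reshape(1,-1),uv[:,1].reshape(1,-1),1)[0],uv
ys=np.arange(-100,-50,.25)
for x in (10,12,14,16): 
    p,uv=prof(x,80,ys); k=np.argmax(np.diff(p)); print('walltop end',x,ys[k],uv[k].round())
for x in (60,70,80,90):
    p,uv=prof(x,48,ys); k=np.argmax(np.diff(p)); print('flange end',x,ys[k],np.diff(p).max(),uv[k].round())
ys=np.arange(-76,-62,.25)
for x in range(-45,6,5): p,uv=prof(x,40.5,ys); print('mark',x,ys[np.argmax(p)],p.max(),uv[28].round())
```

```text
tcp [ 0.4632 -0.0404  0.2236] S [-104.2  -88.1  223.6] closing yaw -79.9 dp [ 0.356 -0.453  0.339] roll 0.01663617266032702 q6 1.23
11.625
walltop end 10 -70.75 [303.  93.]
walltop end 12 -70.75 [303.  91.]
walltop end 14 -70.5 [303.  89.]
walltop end 16 -72.75 [305.  87.]
flange end 60 -70.75 14.0 [304.  50.]
flange end 70 -71.0 14.362305 [304.  40.]
flange end 80 -71.0 14.875 [304.  31.]
flange end 90 -70.75 6.21875 [304.  21.]
mark -45 -69.25 180.75 [304. 142.]
mark -40 -69.25 191.03125 [304. 138.]
mark -35 -69.25 190.3125 [304. 134.]
mark -30 -69.25 185.80957 [304. 130.]
mark -25 -69.5 186.99219 [304. 126.]
mark -20 -62.25 213.84082 [304. 122.]
mark -15 -62.25 213.34375 [304. 118.]
mark -10 -62.25 215.46875 [304. 113.]
mark -5 -62.25 217.33008 [303. 109.]
mark 0 -69.75 178.9375 [303. 105.]
mark 5 -69.75 190.07422 [303. 101.]
```

View pics/w5.png

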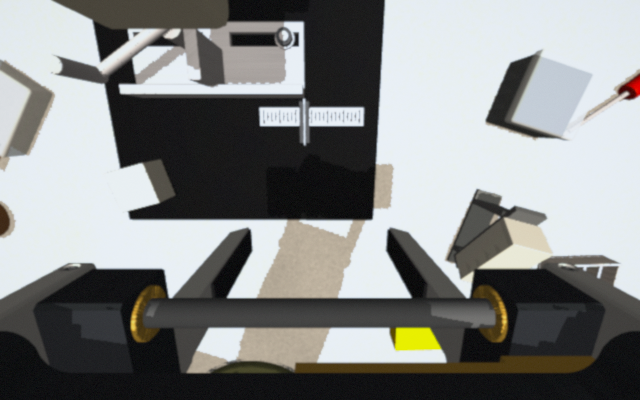

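The end is now about 1.4 mm short of the line (wall end at column 303–304, mark at 304), so it is within tolerance. Next is the clamp post, whose top is at about (60,68) in this view.

Run:
```python
from cloud import *
im=cv2.imread('pics/w5.png'); d=np.load('w5.npy'); P,C,UV=cloud('wrist',im,d); S=toS(P)*1000
m=(UV[:,0]<180)&(UV[:,1]<90)&(S[:,2]>85)&(S[:,2]<160)&(S[:,1]>40)
Q=S[m]; 
for lo,hi in((88,98),(98,102),(102,106),(106,112),(112,125),(125,140),(140,146),(146,152)):
    q=Q[(Q[:,2]>lo)&(Q[:,2]<hi)]
    if len(q): print(lo,hi,len(q),'x',q[:,0].min().round(),q[:,0].max().round(),'y',q[:,1].min().round(),q[:,1].max().round(),'mean',q.mean(0).round(1))
q=Q[(Q[:,2]>98)&(Q[:,2]<107)]; c=q.mean(0); v=np.linalg.svd(q[:,:2]-c[:2])[2][0]; print('lever dir',np.degrees(np.arctan2(v[1],v[0])),c.round(1),'n',len(q))
q=Q[(Q[:,2]>143)]; print('top circle',cv2.minEnclosingCircle(q[:,:2].astype(np.float32)))
print('stud R',toS(onplane('wrist',(286,38),.06))*1000)
h=(S[:,2]>190)&(S[:,2]<212)&(abs(S[:,1])<60)&(S[:,0]>0); print('head underside', S[h].min(0).round() if h.any() else None)
```

```text
88 98 233 x 17.0 67.0 y 50.0 137.0 mean [54.7 73.  94.8]
98 102 321 x 16.0 66.0 y 60.0 138.0 mean [ 43.4  97.4 100.4]
102 106 816 x 17.0 65.0 y 62.0 138.0 mean [ 44.8 102.2 103.9]
106 112 87 x 16.0 62.0 y 78.0 138.0 mean [ 25.1 129.3 108.6]
112 125 196 x 16.0 32.0 y 129.0 139.0 mean [ 23.  132.2 118.8]
125 140 259 x 16.0 32.0 y 129.0 139.0 mean [ 23.1 132.2 133. ]
140 146 119 x 16.0 32.0 y 129.0 146.0 mean [ 22.8 132.7 143.2]
146 152 287 x 17.0 32.0 y 129.0 146.0 mean [ 24.3 137.1 147.4]
lever dir 121.77719413556468 [ 44.2 101.2 102.9] n 1160
top circle ((24.21535301208496, 137.47976684570312), 8.559295654296875)
stud R [[ 69.00472775 -51.61050847  60.        ]]
head underside [ 33. -31. 209.]
```

Emit:
arm_command(moves=[{"dp": [0, -0.96, 0], "roll": 0, "jaw": 255}, {"dp": [0, -0.96, 0], "roll": 0, "jaw": 255}, {"dp": [0, -0.96, 0], "roll": 0, "jaw": 255}, {"dp": [0, -0.96, 0.3], "roll": 0, "jaw": 255}, {"dp": [0, -0.96, 0.5], "roll": 0, "jaw": 255}, {"dp": [0.5, -0.95, 0.5], "roll": 0, "jaw": 255}, {"dp": [0.9, 0, 0.7], "roll": 0, "jaw": 255}, {"dp": [0.9, 0, 0.75], "roll": 0, "jaw": 255}])

```text
time_s: 12.68
ee_pos: [0.5153, 0.2018, 0.1124]
eef_rot: [0.996, 0.088, -0.0, 0.0]
wrist_force: [0.4, -0.5, 0.5]
finger_gap: 0.0173
grip_force: 0.0
```

Run:
```python
from cloud import *
s=bot.get_state(); print(s['time_s'],s['finger_gap'],s['wrist_force']); plan(toW([.096,.145,.112])[0],100)
```

```text
12.675 0.01734228074378908 [ 0.44312435 -0.50942313  0.5084166 ]
tcp [0.5153 0.2018 0.1124] S [-10.8 141.3 112.4] closing yaw -79.95 dp [ 2.671 -0.09   0.009] roll 0.007724469382462 q6 1.7
```

Emit:
arm_command(moves=[{"dp": [0, -0.05, 0], "roll": 0, "jaw": 255}, {"dp": [0.15, -0.05, 0], "roll": 0, "jaw": 255}, {"dp": [0.2, 0, 0], "roll": 0, "jaw": 255}, {"dp": [0.2, 0, 0], "roll": 0, "jaw": 255}, {"dp": [0.25, 0, 0], "roll": 0, "jaw": 255}, {"dp": [0.25, 0, 0], "roll": 0, "jaw": 255}, {"dp": [0.25, 0, 0], "roll": 0, "jaw": 255}, {"dp": [0.25, 0, 0], "roll": 0, "jaw": 255}])

```text
time_s: 13.68
ee_pos: [0.5748, 0.2169, 0.1139]
eef_rot: [0.996, 0.087, 0.0, 0.0]
wrist_force: [-1.2, 0.9, 0.6]
finger_gap: 0.0006
grip_force: 0.9
```

Emit:
arm_command(moves=[{"dp": [0.25, 0, 0], "roll": 0, "jaw": 255}, {"dp": [0.25, 0, 0], "roll": 0, "jaw": 255}, {"dp": [0.2, 0, 0], "roll": 0, "jaw": 255}, {"dp": [0.1, 0, 0], "roll": 0, "jaw": 255}])

```text
time_s: 14.18
ee_pos: [0.606, 0.2222, 0.1138]
eef_rot: [0.996, 0.087, -0.0, 0.0]
wrist_force: [-1.1, -1.9, 0.2]
finger_gap: 0.0002
grip_force: 0.9
```

Run:
```python
from cloud import *
s=bot.get_state(); print(s['time_s'],s['finger_gap'],toS(s['wrist_force']+SC)); plan(toW([.096,.145,.112])[0],100)
im,d=bot.capture('side'); np.save('side1.npy',d); cv2.imwrite('pics/side1.png',im)
P,C,UV=cloud('side',im,d); S=toS(P)*1000; q=S[(S[:,2]>135)&(S[:,2]<152)&(S[:,1]>110)&(S[:,1]<175)&(abs(S[:,0]-80)<70)]; print(len(q), q.min(0),q.max(0))
```

```text
14.175 0.00020010462186391485 [[-1.45389223 -1.69205664  0.23145863]]
tcp [0.606  0.2222 0.1138] S [ 82.1 145.7 113.8] closing yaw -79.97 dp [0.348 0.018 0.045] roll 0.0044776286656258435 q6 1.69
25 [ 69.59718327 133.44794304 135.53949235] [ 85.41979248 160.52935107 151.81599789]
```

Emit:
arm_command(moves=[{"dp": [0.1, 0, 0], "roll": 0, "jaw": 255}, {"dp": [0.1, 0, 0], "roll": 0, "jaw": 255}, {"dp": [0.08, 0, 0], "roll": 0, "jaw": 255}])

```text
time_s: 14.6
ee_pos: [0.6158, 0.2242, 0.1138]
eef_rot: [0.996, 0.087, -0.001, 0.0]
wrist_force: [-21.3, -6.6, 8.3]
finger_gap: 0.0004
grip_force: 10.9
```

Emit:
arm_command(moves=[{"dp": [0.05, 0, 0], "roll": 0, "jaw": 255}, {"dp": [0.05, 0, 0], "roll": 0, "jaw": 255}])

```text
time_s: 14.85
ee_pos: [0.6165, 0.2243, 0.1135]
eef_rot: [0.996, 0.088, -0.006, 0.001]
wrist_force: [-44.7, -13.3, 18.7]
finger_gap: 0.0004
grip_force: 23.4
```

Emit:
arm_command(moves=[{"dp": [0.04, 0, 0], "roll": 0, "jaw": 255}, {"dp": [0.04, 0, 0], "roll": 0, "jaw": 255}])

```text
time_s: 15.1
ee_pos: [0.6172, 0.2244, 0.1133]
eef_rot: [0.996, 0.088, -0.009, 0.002]
wrist_force: [-66.0, -17.8, 26.9]
finger_gap: 0.0004
grip_force: 34.3
```

The lever is at its stop: the force rose to about 66 N with no more travel. I'll back off and go to the slanted stand.

Emit:
arm_command(moves=[{"dp": [-0.5, 0, 0], "roll": 0, "jaw": 255}, {"dp": [-1, 0, 0], "roll": 0, "jaw": 255}, {"dp": [-1, 0, -0.4], "roll": 0, "jaw": 255}, {"dp": [-1, 0, -1], "roll": 0, "jaw": 0}, {"dp": [-1, 0, -1], "roll": 0, "jaw": 0}, {"dp": [-1, 1, -1], "roll": 0, "jaw": 0}, {"dp": [-0.5, 1, 0], "roll": 0, "jaw": 0}, {"dp": [-0.5, 1, 0], "roll": 0, "jaw": 0}])

```text
time_s: 16.1
ee_pos: [0.3915, 0.0658, 0.2469]
eef_rot: [0.996, 0.088, 0.001, -0.0]
wrist_force: [-0.0, -0.4, -0.1]
finger_gap: 0.047
grip_force: 0.0
```

Emit:
arm_command(moves=[{"dp": [-0.3, 1, 0], "roll": 0, "jaw": 0}, {"dp": [-0.3, 1, 0], "roll": 0, "jaw": 0}, {"dp": [-0.3, 1, 0], "roll": 0, "jaw": 0}, {"dp": [-0.3, 1, 0], "roll": 0, "jaw": 0}, {"dp": [-0.3, 1, 0], "roll": 0, "jaw": 0}, {"dp": [-0.3, 1, 0], "roll": 0, "jaw": 0}, {"dp": [-0.3, 1, 0], "roll": 0, "jaw": 0}, {"dp": [-0.3, 1, 0], "roll": 0, "jaw": 0}])

```text
time_s: 17.1
ee_pos: [0.3531, -0.2667, 0.2465]
eef_rot: [0.996, 0.087, 0.001, 0.001]
wrist_force: [0.8, 0.0, 0.4]
finger_gap: 0.0938
grip_force: 0.0
```

Emit:
arm_command(moves=[{"dp": [0, 0.3, 0], "roll": 1, "jaw": 0}, {"dp": [0, 0, 0], "roll": 1, "jaw": 0}, {"dp": [0, 0, 0], "roll": 0.83, "jaw": 0}, {"dp": [0, 0, 0], "roll": 0, "jaw": 0}])

```text
time_s: 17.6
ee_pos: [0.3554, -0.2771, 0.2463]
eef_rot: [0.998, -0.06, 0.0, 0.0]
wrist_force: [-0.1, 0.4, 0.4]
finger_gap: 0.0944
grip_force: 0.0
```

```bash
cat > blk.py <<'E'
from cloud import *
s=bot.get_state(); print(s['time_s'],s['wrist_force'].round(1) if hasattr(s['wrist_force'],'round') else s['wrist_force']); plan(s['ee_pos'],-97)
im,d=bot.capture('wrist'); cv2.imwrite('pics/w6.png',im)
print([(np.round(x['box']).tolist(),round(x['score'],2)) for x in bot.boxes_of('wrist','block_mid')])
P,C,UV=cloud('wrist',im,d)
m=(abs(P[:,0]-.425)<.08)&(abs(P[:,1]+.286)<.06)&(P[:,2]>.03)&(P[:,2]<.14)
X=P[m]; U=UV[m]; rng=np.random.default_rng(0); best=None
for _ in range(600):
    a,b,e=X[rng.choice(len(X),3,False)]; nn=np.cross(b-a,e-a); L=np.linalg.norm(nn)
    if L<1e-6 or abs(nn[2]/L-.82)>.06: continue
    i=abs((X-a)@(nn/L))<.0015
    if best is None or i.sum()>best.sum(): best=i
Y=X[best]; c=Y.mean(0); n=np.linalg.svd(Y-c)[2][2]; n*=np.sign(n[2])
up=np.array([0,0,1.])-n[2]*n; up/=np.linalg.norm(up); lat=np.cross(n,up)
q=np.c_[(Y-c)@up,(Y-c)@lat].astype(np.float32); r=cv2.minAreaRect(q*1000); print('rect mm',r,len(Y))
pc=np.percentile(q,[.5,99.5],0)*1000; print('extent',pc.round(1))
cc=c+up*r[0][0]/1000+lat*r[0][1]/1000; mid=cc-n*.02
print('n',n.round(3),'tilt',np.degrees(np.arccos(n[2])).round(1),'uphill az',np.degrees(np.arctan2(up[1],up[0])).round(2),'topc',cc.round(4),'mid',mid.round(4))
E
python3 blk.py
```

```text
17.6 [-0.1  0.4  0.4]
tcp [ 0.3554 -0.2771  0.2463] S [-251.5 -302.6  246.3] closing yaw -96.9 dp [0. 0. 0.] roll 0.01615091955202767 q6 0.95
[([320.0, 134.0, 47.0, 82.0], 0.86), ([311.0, 242.0, 69.0, 50.0], 0.7), ([593.0, 140.0, 93.0, 85.0], 0.6), ([40.0, 35.0, 79.0, 68.0], 0.29)]
rect mm ((-6.0261383056640625, -0.09372329711914062), (49.86882019042969, 100.79878997802734), 89.8520736694336) 2794
extent [[-55.  -24.7]
 [ 43.7  24.6]]
n [-0.57   0.048  0.82 ] tilt 34.9 uphill az -4.84 topc [ 0.4102 -0.2841  0.0887] mid [ 0.4216 -0.2851  0.0723]
```

View pics/w6.png

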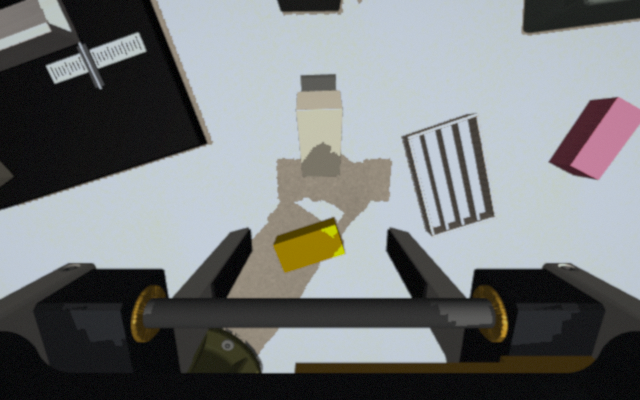

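The white block on the stand is at (320,135). The yellow one is at (310,245), the pink one at (600,140), and the divided tray at (450,170). The block's top face measures 100.8 × 49.9 mm with a 34.9° tilt, which matches the description. I'll pinch it across its 50 mm width, a little uphill of its centre.

Emit:
arm_command(moves=[{"dp": [0, 0, 0], "roll": -0.34, "jaw": 0}, {"dp": [0.9, 0.06, 0.3], "roll": 0, "jaw": 0}, {"dp": [0.97, 0, 0.6], "roll": 0, "jaw": 0}, {"dp": [0, 0, 1], "roll": 0, "jaw": 0}, {"dp": [0, 0, 1], "roll": 0, "jaw": 0}, {"dp": [0, 0, 0.9], "roll": 0, "jaw": 0}, {"dp": [0, 0, 0.78], "roll": 0, "jaw": 0}, {"dp": [0, 0, 0], "roll": 0, "jaw": 0}])

```text
time_s: 18.7
ee_pos: [0.4286, -0.2851, 0.0612]
eef_rot: [0.999, -0.042, -0.002, -0.001]
wrist_force: [-0.4, -0.4, 0.2]
finger_gap: 0.0941
grip_force: 0.0
```

Run:
```python
from h import *
plan([.4297,-.2858,.063],-94.84); s=bot.get_state(); print(s['wrist_force'])
```

```text
tcp [ 0.4286 -0.2851  0.0612] S [-180.8 -323.1   61.2] closing yaw -94.8 dp [ 0.029  0.015 -0.045] roll 0.0073429014539717246 q6 1.0
[-0.39575103 -0.43831724  0.21748113]
```

Emit:
arm_command(moves=[{"dp": [0.03, 0, -0.05], "roll": 0, "jaw": 255}, {"dp": [0, 0, 0], "roll": 0, "jaw": 255}, {"dp": [0, 0, 0], "roll": 0, "jaw": 255}, {"dp": [0, 0, 0], "roll": 0, "jaw": 255}, {"dp": [0, 0, 0], "roll": 0, "jaw": 255}, {"dp": [0, 0, 0], "roll": 0, "jaw": 255}])

```text
time_s: 19.45
ee_pos: [0.4308, -0.2862, 0.0651]
eef_rot: [0.999, -0.043, 0.0, 0.0]
wrist_force: [0.5, -2.2, 3.6]
finger_gap: 0.0499
grip_force: 30.0
```

Emit:
arm_command(moves=[{"dp": [0, 0, -0.2], "roll": 0, "jaw": 255}, {"dp": [0, 0, -0.4], "roll": 0, "jaw": 255}, {"dp": [0, 0, -0.5], "roll": 0, "jaw": 255}, {"dp": [0, 0, -0.5], "roll": 0, "jaw": 255}, {"dp": [0, 0, -0.5], "roll": 0, "jaw": 255}, {"dp": [0, 0, -0.5], "roll": 0, "jaw": 255}, {"dp": [0, 0, -0.4], "roll": 0, "jaw": 255}, {"dp": [0, 0, 0], "roll": 0, "jaw": 255}])

```text
time_s: 20.45
ee_pos: [0.4309, -0.2861, 0.1861]
eef_rot: [0.999, -0.043, 0.001, 0.001]
wrist_force: [0.1, 0.0, -4.6]
finger_gap: 0.05
grip_force: 30.0
```

Run:
```python
from cloud import *
s=bot.get_state(); print(s['time_s'],s['wrist_force'],s['wrist_torque'])
p=toW([.008-.105+.012,-.0,.2])[0]
im,d=bot.capture('side'); cv2.imwrite('pics/side2.png',cv2.resize(im[200:330,230:430],None,fx=3,fy=3,interpolation=cv2.INTER_CUBIC))
plan(p,100)
P,C,UV=cloud('side',im,d); e=np.array(s['ee_pos'])
for k,(lo,hi) in enumerate(((-.09,-.03),(-.03,0),(0,.03),(.03,.09))): 
    m=(P[:,0]-e[0]>lo)&(P[:,0]-e[0]<hi)&(abs(P[:,1]-e[1])<.05)&(P[:,2]>.11)&(P[:,2]<.26)&(C.min(1)>90); print(lo,m.sum(),P[m].min(0).round(3) if m.any() else '',P[m].max(0).round(3) if m.any() else '')
```

```text
20.45 [ 0.06106436  0.0276956  -4.57171774] [ 0.00538177  0.09784385 -0.02918964]
tcp [ 0.4306 -0.2858  0.1849] S [-178.9 -324.2  184.9] closing yaw -94.9 dp [ 0.185 -8.436 -0.378] roll -2.483791504745947 q6 1.0
-0.09 217 [ 0.367 -0.309  0.152] [ 0.401 -0.258  0.21 ]
-0.03 100 [ 0.401 -0.323  0.164] [ 0.43  -0.258  0.22 ]
0 4 [ 0.444 -0.312  0.19 ] [ 0.459 -0.312  0.201]
0.03 2 [ 0.468 -0.313  0.205] [ 0.468 -0.311  0.208]
```

View pics/side2.png

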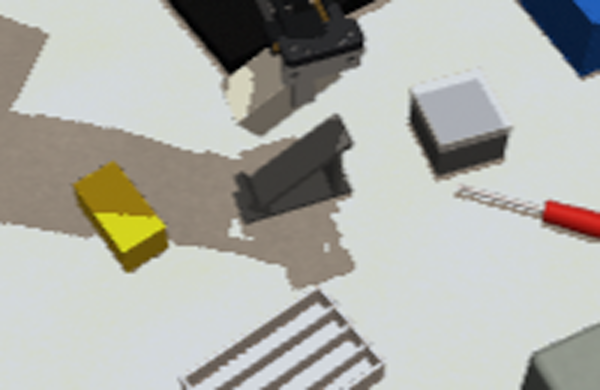

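The block is held, still tilted about 35°, and the stand and other parts haven't moved. I'll carry it over the stage, turn it square to the bracket, and lower it onto its low edge.

Emit:
arm_command(moves=[{"dp": [0, 0, 0], "roll": -0.8, "jaw": 255}, {"dp": [0, 0, 0], "roll": -0.9, "jaw": 255}, {"dp": [0, 0, 0], "roll": -0.78, "jaw": 255}, {"dp": [0.1, -0.5, 0], "roll": 0, "jaw": 255}, {"dp": [0.2, -0.8, 0], "roll": 0, "jaw": 255}, {"dp": [0.25, -0.9, 0], "roll": 0, "jaw": 255}, {"dp": [0.25, -0.9, 0], "roll": 0, "jaw": 255}, {"dp": [0.25, -0.9, 0], "roll": 0, "jaw": 255}])

```text
time_s: 21.5
ee_pos: [0.4437, -0.1189, 0.1843]
eef_rot: [0.996, 0.086, -0.0, -0.0]
wrist_force: [0.9, -0.2, -4.3]
finger_gap: 0.0495
grip_force: 30.0
```

Emit:
arm_command(moves=[{"dp": [0.25, -0.9, 0], "roll": 0, "jaw": 255}, {"dp": [0.25, -0.9, 0], "roll": 0, "jaw": 255}, {"dp": [0.25, -0.9, 0], "roll": 0, "jaw": 255}, {"dp": [0.25, -0.9, 0.4], "roll": 0, "jaw": 255}, {"dp": [0.22, -0.8, 0.6], "roll": 0, "jaw": 255}, {"dp": [0, -0.44, 0.6], "roll": 0, "jaw": 255}, {"dp": [0, 0, 0.6], "roll": 0, "jaw": 255}, {"dp": [0, 0, 0.2], "roll": 0, "jaw": 255}])

```text
time_s: 22.5
ee_pos: [0.4574, 0.0787, 0.0874]
eef_rot: [0.996, 0.087, -0.001, -0.0]
wrist_force: [0.3, -1.5, -4.0]
finger_gap: 0.0497
grip_force: 30.0
```

Run:
```python
from h import *
plan(toW([-.088,.0295,.0778])[0],100); s=bot.get_state(); print(s['time_s'],s['wrist_force'],s['finger_gap'])
```

```text
tcp [0.4574 0.0787 0.0874] S [-89.2  30.2  87.4] closing yaw -80.04 dp [0.031 0.017 0.241] roll -0.007001882306364375 q6 1.49
22.5 [ 0.2763906  -1.53841883 -3.96853531] 0.049659715062931084
```

Emit:
arm_command(moves=[{"dp": [0.02, 0.02, 0.12], "roll": 0, "jaw": 255}, {"dp": [0, 0, 0.1], "roll": 0, "jaw": 255}, {"dp": [0.06, 0, 0.06], "roll": 0, "jaw": 255}, {"dp": [0.07, 0, 0.06], "roll": 0, "jaw": 255}, {"dp": [0, 0, 0], "roll": 0, "jaw": 255}])

```text
time_s: 23.12
ee_pos: [0.4656, 0.0782, 0.0758]
eef_rot: [0.996, 0.087, 0.001, 0.0]
wrist_force: [0.0, -2.2, 3.1]
finger_gap: 0.0499
grip_force: 30.0
```

Run:
```python
from h import *
plan(toW([-.063,.0295,.0453])[0],100); s=bot.get_state(); print(s['time_s'],toS(s['wrist_force']+SC),toS(s['wrist_torque']+SC),s['finger_gap'])
```

```text
tcp [0.4656 0.0782 0.0758] S [-81.2  28.3  75.8] closing yaw -80.02 dp [ 0.454 -0.031  0.764] roll -0.004109463829943631 q6 1.49
23.125 [[-0.3635519  -2.1222253   3.06742591]] [[-0.4825017   0.39796662  0.09002723]] 0.04989146319304878
```

Emit:
arm_command(moves=[{"dp": [0.11, 0, 0.1], "roll": 0, "jaw": 255}, {"dp": [0.1, 0, 0.11], "roll": 0, "jaw": 255}, {"dp": [0.09, 0, 0.12], "roll": 0, "jaw": 255}, {"dp": [0.08, 0, 0.12], "roll": 0, "jaw": 255}])

```text
time_s: 23.62
ee_pos: [0.4816, 0.0811, 0.0583]
eef_rot: [0.996, 0.087, 0.002, 0.0]
wrist_force: [2.3, -1.0, 7.2]
finger_gap: 0.0497
grip_force: 30.0
```

Emit:
arm_command(moves=[{"dp": [0.07, 0, 0.12], "roll": 0, "jaw": 255}, {"dp": [0.05, 0, 0.1], "roll": 0, "jaw": 255}, {"dp": [0, 0, 0], "roll": 0, "jaw": 255}])

```text
time_s: 24.0
ee_pos: [0.486, 0.0819, 0.0491]
eef_rot: [0.996, 0.087, 0.002, -0.0]
wrist_force: [4.9, -0.0, 0.7]
finger_gap: 0.05
grip_force: 30.0
```

```bash
cat > top.py <<'E'
from cloud import *
s=bot.get_state(); print(s['time_s'],toS(s['wrist_force']+SC).round(1),s['finger_gap']); plan(toW([-.063,.0295,.0453])[0],100)
for c in('side','scene'):
    im,d=bot.capture(c); cv2.imwrite(f'pics/{c}_t{s["time_s"]:.0f}.png',im); P,C,UV=cloud(c,im,d); S=toS(P)*1000
    m=(S[:,0]>-160)&(S[:,0]<6)&(abs(S[:,1]-30)<40)&(S[:,2]>46)&(S[:,2]<120)&(C.min(1)>95); q=S[m]
    print(c,len(q)); 
    for x in range(-150,0,15):
        k=abs(q[:,0]-x)<7.5
        if k.sum()>2: print('  x',x,k.sum(),'zmax',np.percentile(q[k,2],95).round(1),'y',q[k,1].min().round(1),q[k,1].max().round(1))
E
python3 top.py
```

```text
24.0 [[ 4.8 -0.9  0.7]] 0.05000402075209728
tcp [0.486  0.0819 0.0491] S [-60.5  28.4  49.1] closing yaw -80.03 dp [-0.063 -0.029  0.095] roll -0.004771173092602036 q6 1.49
side 187
  x -135 8 zmax 84.9 y 6.7 46.4
  x -120 42 zmax 85.2 y 4.3 53.6
  x -105 41 zmax 87.5 y 3.7 53.6
  x -90 40 zmax 90.3 y 5.2 54.5
  x -75 34 zmax 91.0 y 6.2 53.1
  x -60 21 zmax 92.2 y 13.3 50.0
scene 3
```

Emit:
arm_command(moves=[{"dp": [0.02, 0, 0.06], "roll": 0, "jaw": 255}, {"dp": [0, 0, 0.04], "roll": 0, "jaw": 255}, {"dp": [0, 0, 0], "roll": 0, "jaw": 255}])

```text
time_s: 24.48
ee_pos: [0.4864, 0.0821, 0.0451]
eef_rot: [0.996, 0.087, 0.001, -0.0]
wrist_force: [6.1, 0.8, 5.5]
finger_gap: 0.0495
grip_force: 30.0
```

```bash
python3 top.py
```

```text
24.475 [[ 6.2 -0.3  5.5]] 0.04947095484318225
tcp [0.4864 0.0821 0.0451] S [-60.   28.5  45.1] closing yaw -80.02 dp [-0.074 -0.026 -0.005] roll -0.004101554057058365 q6 1.49
side 184
  x -135 3 zmax 83.7 y 21.7 42.4
  x -120 38 zmax 84.1 y 4.8 48.5
  x -105 40 zmax 85.7 y 3.6 49.9
  x -90 40 zmax 86.7 y 3.6 55.5
  x -75 42 zmax 87.4 y 1.3 55.2
  x -60 19 zmax 87.4 y 14.7 53.3
scene 3
```

Emit:
arm_command(moves=[{"dp": [0, 0, 0], "roll": 0, "jaw": 95}, {"dp": [0, 0, 0], "roll": 0, "jaw": 95}, {"dp": [0, 0, 0], "roll": 0, "jaw": 95}, {"dp": [0, 0, 0], "roll": 0, "jaw": 95}, {"dp": [0, 0, 0], "roll": 0, "jaw": 95}])

```text
time_s: 25.2
ee_pos: [0.4852, 0.0819, 0.0444]
eef_rot: [0.996, 0.087, -0.0, -0.0]
wrist_force: [-0.7, -0.1, 0.1]
finger_gap: 0.0593
grip_force: 0.0
```

```bash
python3 top.py
```

```text
25.2 [[-0.7  0.   0.1]] 0.059303275249208066
tcp [0.4852 0.0819 0.0444] S [-61.2  28.5  44.4] closing yaw -80.03 dp [-0.044 -0.025 -0.023] roll -0.0042868298715840565 q6 1.49
side 173
  x -120 33 zmax 83.8 y 4.8 51.0
  x -105 39 zmax 83.8 y 3.1 57.7
  x -90 39 zmax 84.9 y 5.6 53.9
  x -75 41 zmax 85.5 y -1.1 52.8
  x -60 17 zmax 85.0 y 20.8 47.1
  x -30 3 zmax 79.8 y 6.8 8.4
scene 13
  x -30 12 zmax 81.8 y 3.9 51.8
```

Emit:
arm_command(moves=[{"dp": [0, 0, 0], "roll": 0, "jaw": 255}, {"dp": [0, 0, 0], "roll": 0, "jaw": 255}, {"dp": [0, 0, 0], "roll": 0, "jaw": 255}, {"dp": [0.1, 0, 0], "roll": 0, "jaw": 255}, {"dp": [0.15, 0, 0], "roll": 0, "jaw": 255}, {"dp": [0.15, 0, 0], "roll": 0, "jaw": 255}, {"dp": [0.15, 0, 0], "roll": 0, "jaw": 255}, {"dp": [0, 0, 0], "roll": 0, "jaw": 255}])

```text
time_s: 26.3
ee_pos: [0.5077, 0.0859, 0.0445]
eef_rot: [0.996, 0.087, 0.001, -0.0]
wrist_force: [2.1, 0.1, -0.3]
finger_gap: 0.0499
grip_force: 30.0
```

Emit:
arm_command(moves=[{"dp": [0.08, 0, 0], "roll": 0, "jaw": 255}, {"dp": [0.06, 0, 0], "roll": 0, "jaw": 255}])

```text
time_s: 26.55
ee_pos: [0.5121, 0.0867, 0.0444]
eef_rot: [0.996, 0.087, -0.001, 0.0]
wrist_force: [-5.5, -1.6, 5.4]
finger_gap: 0.0501
grip_force: 30.0
```

Emit:
arm_command(moves=[{"dp": [0.05, 0, 0], "roll": 0, "jaw": 255}, {"dp": [0.05, 0, 0], "roll": 0, "jaw": 255}])

```text
time_s: 26.8
ee_pos: [0.516, 0.0874, 0.0444]
eef_rot: [0.996, 0.087, -0.001, 0.0]
wrist_force: [-5.3, -1.4, 4.7]
finger_gap: 0.0496
grip_force: 30.0
```

```bash
python3 top.py
```

```text
26.8 [[-5.4 -0.4  4.7]] 0.04963227616728744
tcp [0.516  0.0874 0.0444] S [-30.   28.5  44.4] closing yaw -80.02 dp [-0.824 -0.024 -0.021] roll -0.0031407386539967774 q6 1.49
side 171
  x -90 31 zmax 83.0 y 5.6 52.4
  x -75 42 zmax 83.5 y 0.6 51.2
  x -60 38 zmax 84.6 y 4.4 51.9
  x -45 35 zmax 84.8 y 3.9 51.1
  x -30 21 zmax 83.1 y 14.8 48.3
scene 12
```

Emit:
arm_command(moves=[{"dp": [0.05, 0, 0], "roll": 0, "jaw": 255}, {"dp": [0.05, 0, 0], "roll": 0, "jaw": 255}])

```text
time_s: 27.15
ee_pos: [0.5194, 0.088, 0.0444]
eef_rot: [0.996, 0.087, -0.001, 0.0]
wrist_force: [-17.8, -3.3, 15.5]
finger_gap: 0.0499
grip_force: 30.0
```

Emit:
arm_command(moves=[{"dp": [0.04, 0, 0], "roll": 0, "jaw": 255}, {"dp": [0.04, 0, 0], "roll": 0, "jaw": 255}])

```text
time_s: 27.4
ee_pos: [0.5207, 0.0882, 0.0441]
eef_rot: [0.996, 0.087, -0.004, 0.0]
wrist_force: [-26.0, -6.5, 16.1]
finger_gap: 0.0501
grip_force: 30.0
```

Run:
```python
from h import *
s=bot.get_state(); plan(s['ee_pos'],100); print(s['time_s'],toS(s['wrist_force']+SC))
```

```text
tcp [0.5207 0.0882 0.0441] S [-25.2  28.5  44.1] closing yaw -80.01 dp [0. 0. 0.] roll -0.0014927613149685233 q6 1.5
27.4 [[-26.78002663  -1.86975053  16.11503998]]
```

Emit:
arm_command(moves=[{"dp": [0, 0, 0], "roll": 0, "jaw": 90}, {"dp": [0, 0, 0], "roll": 0, "jaw": 90}, {"dp": [0, 0, 0], "roll": 0, "jaw": 90}, {"dp": [0, 0, -0.3], "roll": 0, "jaw": 80}, {"dp": [0, 0, -1], "roll": 0, "jaw": 80}, {"dp": [-1, 0, -1], "roll": 0, "jaw": 80}, {"dp": [-1, 0, -1], "roll": 0, "jaw": 80}, {"dp": [-0.8, 0, -0.9], "roll": 0, "jaw": 80}])

```text
time_s: 28.4
ee_pos: [0.4119, 0.0691, 0.2145]
eef_rot: [0.996, 0.087, 0.001, 0.0]
wrist_force: [0.2, 0.0, 0.4]
finger_gap: 0.0641
grip_force: 0.0
```

Run:
```python
from cloud import *
s=bot.get_state(); plan(s['ee_pos'],100); print(s['time_s'],s['wrist_force'])
im,d=bot.capture('wrist'); cv2.imwrite('pics/w8.png',im); np.save('w8.npy',d)
P,C,UV=cloud('wrist',im,d); S=toS(P)*1000
m=(S[:,0]<5)&(S[:,0]>-115)&(abs(S[:,1]-30)<45)&(S[:,2]>70)&(S[:,2]<95)&(C.min(1)>120); q=S[m]
print('block top',m.sum(),q.min(0).round(1),q.max(0).round(1),cv2.minAreaRect(q[:,:2].astype(np.float32)))
A=np.c_[q[:,:2],np.ones(len(q))]; print('plane',np.linalg.lstsq(A,q[:,2],rcond=None)[0])
g=cv2.GaussianBlur(im[:,:,1],(3,3),0).astype(np.float32)
def prof(x,z,ys):
    uv=proj('wrist',toW(np.c_[np.full(len(ys),x),ys,np.full(len(ys),z)]/1000)).astype(np.float32)
    return cv2.remap(g,uv[:,0].reshape(1,-1),uv[:,1].reshape(1,-1),1)[0]
ys=np.arange(-100,-50,.25)
print('wall end',[ys[np.argmax(np.diff(prof(x,80,ys)))] for x in (10,12,14)],'flange',[ys[np.argmax(np.diff(prof(x,48,ys)))] for x in (60,70,80)])
ys=np.arange(-73,-65,.25); print('mark',[ys[np.argmax(prof(x,40.5,ys))] for x in (-40,-35,-30)])
```

```text
tcp [0.4119 0.0691 0.2145] S [-135.7   28.6  214.5] closing yaw -80.02 dp [0. 0. 0.] roll -0.003892791392900108 q6 1.48
28.4 [0.16447802 0.04575341 0.38766625]
block top 4258 [-90.8   4.1  82.6] [ 4.9 54.2 88.8] ((-42.937957763671875, 29.162914276123047), (95.71095275878906, 50.001224517822266), 0.12569817900657654)
plane [ 4.54516653e-03 -1.10837094e-05  8.56300785e+01]
wall end [np.float64(-71.5), np.float64(-71.75), np.float64(-72.0)] flange [np.float64(-72.5), np.float64(-72.75), np.float64(-100.0)]
mark [np.float64(-71.75), np.float64(-71.5), np.float64(-71.25)]
```

View pics/w8.png

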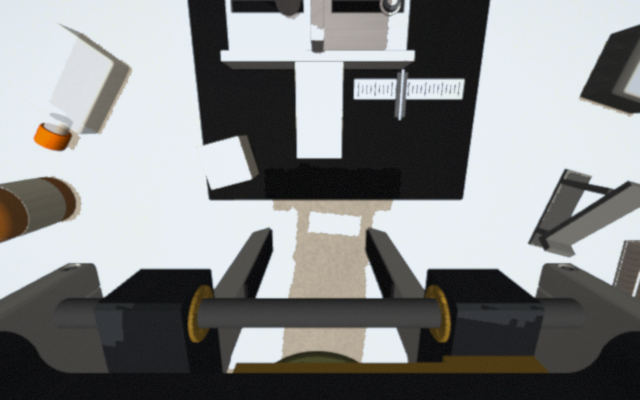

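Run:
```python
from cloud import *
im=cv2.imread('pics/w8.png'); d=np.load('w8.npy'); P,C,UV=cloud('wrist',im,d); S=toS(P)*1000
for n,u,v in(('blk',slice(300,338),slice(70,150)),('wall',slice(230,400),slice(53,58)),('short',slice(212,240),slice(145,175)),('plate',slice(270,290),slice(90,160)),('strip',slice(370,390),slice(82,96))):
    m=(UV[:,0]>=u.start)&(UV[:,0]<u.stop)&(UV[:,1]>=v.start)&(UV[:,1]<v.stop); print(n,np.median(S[m],0).round(1))
g=cv2.GaussianBlur(im[:,:,1],(3,3),0).astype(int)
print('gap profile col 320',g[50:72,320],'col 302',g[50:72,302],'col 335',g[50:72,335])
e=[]
for c in (300,310,320,330,338):
    p=g[150:166,c].astype(float); k=np.argmin(np.diff(p)); e.append((c,150+k+.5))
w=[]
for c in (240,270,285,350,380,405):
    p=g[54:72,c].astype(float); k=np.argmin(np.diff(p)); w.append((c,54+k+.5))
f=lambda uv:(toS(onplane('wrist',uv,.08))*1000).round(1).tolist(); print('rear edge',f(e)); print('wall front edge',f(w))
r=bot.boxes_of('wrist','clamp'); print([(np.round(x['box']).tolist(),x['score']) for x in r[:2]])
```

```text
blk [-39.2  29.7  85.4]
wall [13.7 33.3 86.2]
short [-93.8 134.5  85.2]
plate [-55.   77.4  45.4]
strip [-12.7 -43.7  46.5]
gap profile col 320 [ 73  95 138 187 220 234 238 238 238 233 219 212 224 236 239 239 239 239
 239 239 239 239] col 302 [239 239 239 239 239 239 239 239 238 233 219 212 224 236 239 239 239 239
 239 239 239 239] col 335 [192 222 237 239 239 239 239 238 238 234 220 213 224 236 239 239 239 239
 239 239 239 239]
rear edge [[-91.7, 50.4, 80.0], [-91.6, 38.9, 80.0], [-91.6, 27.4, 80.0], [-91.6, 15.9, 80.0], [-91.6, 6.7, 80.0]]
wall front edge [[9.9, 112.0, 80.0], [9.9, 80.3, 80.0], [9.9, 64.5, 80.0], [9.9, -4.1, 80.0], [9.9, -35.8, 80.0], [9.9, -62.2, 80.0]]
[([287.0, 8.0, 30.0, 15.0], 0.76), ([317.0, 35.0, 196.0, 71.0], 0.56)]
```

The checks from this view:
- **Block:** it lies flat (uniform height, level to about 0.3°). Its rear edge is parallel to the wall and 100 mm from it, so it is in contact. It sits at y ≈ 29 mm, against ≈ 29 mm for the bracket's middle.
- **Bracket end:** it is level with the mark.
- **Clamp:** I pushed it to its stop, and it has not been touched since.

I'm handing the job in.

```bash
python3 -c "
from workcell import bot
print(bot.job_done())"
```

```text
the job is handed in; nothing more can be done
None
```

I've handed the job in; no verdict came back. By my last measurements the bracket end is within about 1.5 mm of the line, the clamp was pushed to its stop, and the long block lies flat and square against the middle of the bracket's face. The tool only stays upright, so I pushed the bracket by its right-hand end instead of its rib.

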